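# Key a sensor head into its spring socket

### The job

Lift the black sensor head off its storage ring and mount it in the spring-loaded socket: set its spigot in the socket, turn the head until the cross key underneath drops into the slot, press it gently fully home so that its flange sits flush on the slotted steel ring, and let go. Never load the socket with more than 25 N, and leave the other things on the bench where they are.

Things in the scene. Friction and masses are not known exactly. Their poses are not given: they have to be found in the camera images.
- head_grip (a point): Loose sensor head, 84 mm tall, about 0.25 kg, upright, z up. This point is on its axis, 68 mm above its lower tip, in the grey grip block on top (from 48 to 84 mm above the tip), which is 44 mm long along x and 26 mm wide along y: grip it across the 26 mm. Below the block a black finned round body 56 mm in diameter. Starts hanging by its flange in the storage ring, yaw within 0.5 rad of x ahead.
- head_flange (a point): On the head's axis at the flat flange underside of the black body, 44 mm below head_grip; axes as head_grip. It lies at socket_mouth when the head is home.
- head: The same sensor head; origin at the lower tip of its spigot. Round steel spigot 16 mm in diameter, 24 mm long, its lowest 6 mm tapering to 8 mm diameter. Across the spigot, from 14 to 24 mm above the tip (just under the flange), a straight cross key along x, 33 mm long and 6 mm wide, out on both sides. Twisted hard against the slot it binds; easing the twist frees it.
- rest: Fixed aluminium storage ring, 68 mm outside, 44 mm bore, 34 mm high, origin at the centre of its underside on the bench. The head's flange rests on its top.
- socket: Foot plate 110 x 110 x 12 mm, round housing 80 mm wide up to 46 mm; origin on its axis at bench level, x along a side of the foot. The ring is clamped (slips round only above 0.2 N m); its slot is turned 0.15 to 1.05 rad from x towards y, unreported (seen from above). Key fits either way round. Off the slot the head stands 10 mm proud; in it, the ring springs up round the key and the push on the tool drops.
- socket_mouth (a point): On the socket's axis at the top face of the slotted steel ring (56 mm diameter, 20 mm thick), 62 mm above the bench when not pressed. Bore 17.6 mm (square), and straight across it one slot 36 x 9 mm, both right through the ring. Sprung: sinks from about 3 N on, 1.4 mm per further N, for 10 mm, then stops hard; this point sinks with it. Its x is that of the foot plate, NOT of the slot.
- post_mid (a point): Bystander: loose upright steel post, 25 mm diameter, 75 mm high; point at its middle.
- jar: Bystander: small glass jar with black cap, 48 mm diameter, 55 mm high; origin under its base.
- driver: Bystander: screwdriver 150 mm long lying along its x.
- optbox: Bystander: white plastic box 70 x 50 x 30 mm; origin under its base.

How it is judged (in metres and radians):
On the way:
1. the head is lifted clear of its storage ring (z of head_flange in the frame of rest above 0.06 m and contact force between head and rest below 0.1 N), for 0.1 s.
At the end, for the whole second after the job is handed in: The head stands released and still in the socket, upright within 0.06 rad and on its axis within 3 mm, with its flange within 2 mm of the ring's top face (key down in the slot) (z of head_flange in the frame of socket_mouth between -0.002 and 0.002 m and horizontal distance between head_flange and socket_mouth below 0.003 m and angle between head_flange's own z axis and vertical below 0.06 rad and linear speed of head below 0.01 m/s); the robot touches nothing.
It fails at once if the head or the robot loads the socket with more than 25 N (contact force between any of head, the fingers, the arm and socket above 25 N).
It fails at once if a bystander is moved by more than 20 mm (distance of any of post_mid, jar, driver, optbox from where it was at the start of the episode above 0.02 m).
It also fails if it takes over 64 s, if anything falls off the work surface, if the arm or the gripper's body presses on something with over 40 N, if the wrist force passes 120 N, or if a joint passes its speed limit or range.

### The arm

A 6-joint arm with a two-finger parallel gripper is mounted at the origin on the work surface. World frame = base frame: x ahead of the robot, y to its left, z up, the work surface at z = 0. Lengths are in mm, angles in degrees, forces in N, time in s.
With the tool pointing down it reaches from about 300 to 850 mm from the base axis. Payload 4.2 kg.
Tool frame: the origin (TCP) lies midway between the tips of the shut fingers; the grasp point (between the pads) lies 19 mm behind it; z points along the fingers, x is the direction in which the jaws open and shut, and the axes are right-handed (so a half turn about z gives the same grasp; the last joint's range is limited). The gripper opens to 91 mm and grips with 3 to 60 N. Pads are 32 mm wide; open, the fingers measure 118 mm over their backs; the gripper's body (76 mm by 178 mm) begins 60 mm behind the grasp point.
Start: joints at [73.568, 18.312, 89.639, -0, 72.044, -1.146], TCP at [151.598, 554.672, 213.976] pointing down, gripper open.
Joint ranges: [-177.97, 177.97], [-48.28, 115.42], [12.27, 149.76], [-77.06, 257.06], [2.81, 150.46], [-146.56, 146.56]. Speed limits (degrees/s): [147.25, 147.25, 180, 180, 180, 180].

### API

Orientations are given as [roll, pitch, yaw] about the fixed x, y, z axes, in that order (R = Rz(yaw) Ry(pitch) Rx(roll)).
In Python, from workcell import env gives the robot as it stands. The module is installed in compiled form; this text tells all that it offers.
- The arm moves only by the tool drive_tool, never from a script. Its argument "series" is a list of rows, each a list of 3 entries, a list of its own where there are three numbers: the closure, from 0 (fully open) to 1 (shut), then the shift along the tool's x, y, z in mm, then the turn, a rotation vector about the tool's x, y, z in rad. In form: [[gripper, [dx, dy, dz], [rx, ry, rz]], ...]. A call has exactly 5 rows; each row is the pose to reach, as a shift and turn from the pose commanded when the call began, along the tool's axes at that moment; what a row does not reach only later rows make up. A row lasts 1/10 s, in which the tool goes at most 50 mm and 8.59 degrees, less where a joint would pass 70% of its speed; a pose out of reach is approached as far as the arm can. A call with a gripper value outside its range is refused whole. The fingers move at their own pace and stop on an object; "squeeze" is the grip in N (left out, the last holds). Time passes only in rows, so rows that repeat a pose let the fingers close, or fill a call up. It gives the time, the measured TCP pose, the force and the opening at its end, in the units of the state.
- env.state(): the state, without advancing time (a new reading comes with each control period).
- env.grab_frame(name): name is "scene" or "top"; returns a dict with "image" (420x560x3 uint8, red, green, blue), "K" (3x3 intrinsics, pixels), "origin" and "orientation" of the camera in the world. Camera axes: x right, y down, z forward; pixel columns grow to the right and rows downward; lengths in mm; the calibration is good to about 2 mm. A picture is of the moment at which its call begins. There is no depth.
- env.job_done(): hands the job in, once; it reports no verdict.
The state is a dict: "time_s": time; "qpos": joint angles; "qvel": joint speeds; "effort": joint torques, N m; "ee_pos": TCP position; "ee_rot": TCP orientation; "force": force on the tool from outside, world axes, zero at the start; "torque": the same for the moment, N m; "gripper_width": finger opening in mm.
Only numpy, scipy, OpenCV 4.12 (cv2) and the standard library are available. Lean on these libraries where they do the work, as an engineer would, in place of code of your own. Each camera call takes 0.05 s, during which the arm holds its last target.

## Working session

There is one attempt and no reset: what is moved stays moved. The work goes in short steps, Python scripts to look and compute and a tool call to move; the robot and the scene stay as the last step left them, time stands still between calls to the robot, and variables do not carry over. Pictures are saved under pics/ and viewed, and the job is handed in when it is done.

Besides the shell and the picture viewer there is one more tool, called as name(argument=value, ...), one argument or row to a line, values as JSON. drive_tool: Moves the arm, as the interface text tells. Its arguments: {"type":"object","properties":{"series":{"type":"array","items":{"type":"array"}},"squeeze":{"type":"number"}},"required":["series"]}

```bash
mkdir -p pics; python3 - <<'E'
from workcell import env
import cv2,numpy as np,pickle
print(env.state())
for n in ("scene","top"):
    f=env.grab_frame(n); pickle.dump(f,open(f"pics/{n}0.pkl","wb"))
    cv2.imwrite(f"pics/{n}0.png",cv2.cvtColor(f["image"],cv2.COLOR_RGB2BGR))
    print(n,f["K"],f["origin"],f["orientation"])
E
```

```text
{'time_s': 0.0, 'qpos': array([ 7.35671238e+01,  1.83526105e+01,  8.97052044e+01, -1.57606790e-03,
        7.20429067e+01, -1.14518597e+00]), 'qvel': array([-0.1173276 ,  0.02921473,  0.01112058,  0.02184454, -0.02207619,
        0.07093037]), 'effort': array([-1.30983532e-03, -4.12462521e+01, -2.31973922e+01,  7.27866800e-02,
        4.56748833e-02, -1.23297837e-04]), 'ee_pos': array([151.46997587, 554.18320063, 213.11869557]), 'ee_rot': array([-1.79999485e+02,  1.00731327e-01,  7.47127974e+01]), 'force': array([ 0.71681235,  0.1308492 , -0.46608286]), 'torque': array([ 0.03354469, -0.0344357 , -0.00807331]), 'gripper_width': 91.2989256016332}
scene [[481.06615839   0.         277.48532726]
 [  0.         481.06615839 216.6256119 ]
 [  0.           0.           1.        ]] [769.50037251 366.99809637 741.36871985] [-147.72824315    0.19100472  151.95208984]
top [[396.95202156   0.         277.77205092]
 [  0.         396.95202156 205.2244347 ]
 [  0.           0.           1.        ]] [503.45779843  -4.27177707 821.44870589] [-174.5770246     1.18813323  -89.23390259]
```

View pics/scene0.png

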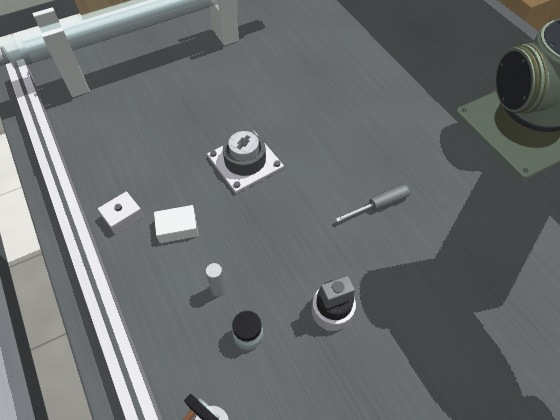

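View pics/top0.png

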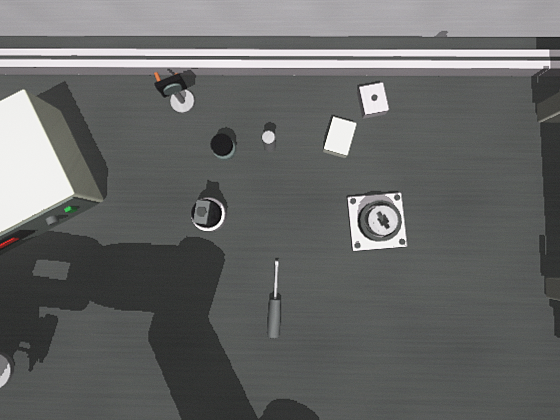

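The top view shows the head at about (205,212), the socket at (380,219), the jar (223,145), the post (268,135), the box (340,135) and the driver (275,300). In the scene view the head is at about (337,295) and the socket at (245,145). Next I zoom in on both.

```bash
python3 - <<'E'
import cv2,numpy as np
t=cv2.imread("pics/top0.png");s=cv2.imread("pics/scene0.png")
r=lambda im,x,y,w,h:cv2.resize(im[y:y+h,x:x+w],(400,300),interpolation=cv2.INTER_CUBIC)
a=np.hstack([r(t,165,182,80,60),r(t,340,189,80,60)])
b=np.hstack([r(s,295,265,80,60),r(s,205,120,80,60)])
cv2.imwrite("pics/crops0.png",np.vstack([a,b]))
E
```

```text
(no output)
```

View pics/crops0.png

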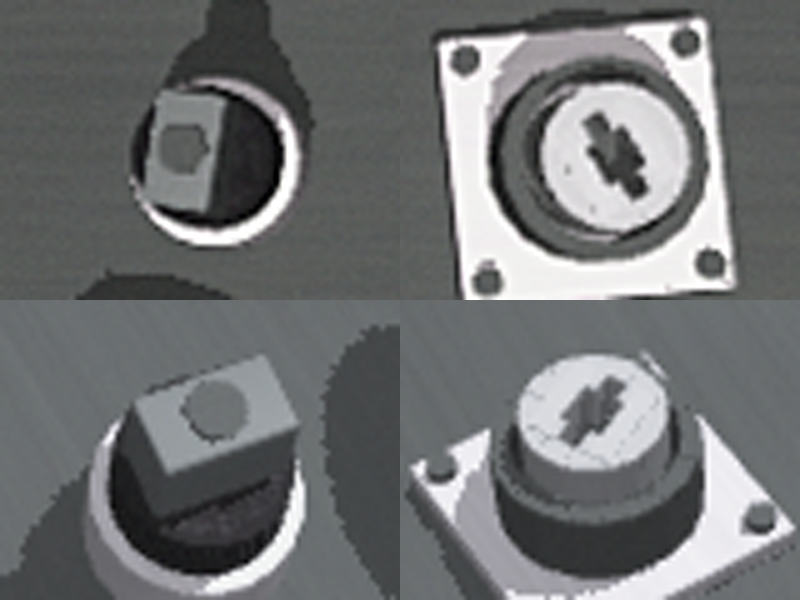

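The crops show the grip block's top face and the slot in the ring clearly in both views. I measure them with masks and rays onto planes (block top z=94, ring top z=62).

```bash
cat > h.py <<'E'
import cv2,numpy as np,pickle
from scipy.spatial.transform import Rotation as R
def cast(f,px,z):
    px=np.atleast_2d(np.asarray(px,float))
    Rm=R.from_euler('xyz',f["orientation"],degrees=True).as_matrix()
    d=np.c_[px,np.ones(len(px))]@np.linalg.inv(f["K"]).T@Rm.T
    o=np.asarray(f["origin"]); return o+d*((z-o[2])/d[:,2])[:,None]
def warp(f,z,cx,cy,half,s):  # rectified plane patch: px col -> x, row -> -y
    Rm=R.from_euler('xyz',f["orientation"],degrees=True).as_matrix()
    n=int(2*half*s)
    w=np.float32([[cx-half,cy+half,z],[cx+half,cy+half,z],[cx+half,cy-half,z],[cx-half,cy-half,z]])
    c=(w-f["origin"])@Rm; p=c@f["K"].T; p=(p[:,:2]/p[:,2:]).astype(np.float32)
    H=cv2.getPerspectiveTransform(p,np.float32([[0,0],[n,0],[n,n],[0,n]]))
    return cv2.warpPerspective(f["image"],H,(n,n),flags=cv2.INTER_CUBIC)
E
python3 - <<'E'
from h import *
T=pickle.load(open("pics/top0.pkl","rb"));S=pickle.load(open("pics/scene0.pkl","rb"))
def rep(name,f,corners,z):
    w=cast(f,corners,z); print(name,w.mean(0).round(1),np.round([np.linalg.norm(w[(i+1)%4]-w[i]) for i in range(4)],1),
      [round(float(np.degrees(np.arctan2(*(w[(i+1)%4]-w[i])[[1,0]]))),1) for i in range(4)])
c=lambda L,o:np.array(L)/5+np.array(o)-0.4
rep("block top",T,c([(160,92),(224,96),(209,213),(146,206)],(165,182)),94)
rep("block scene",S,c([(133,105),(262,55),(300,127),(168,175)],(295,265)),94)
for n,f,(x0,y0,x1,y1) in (("top",T,(355,195,405,245)),("scene",S,(218,123,275,172))):
    g=cv2.cvtColor(f["image"],cv2.COLOR_RGB2HSV); 
    m=np.zeros(g.shape[:2],np.uint8); sub=((g[...,2]>175)&(g[...,1]<60))[y0:y1,x0:x1]; m[y0:y1,x0:x1]=sub*255
    nl,lab,st,ce=cv2.connectedComponentsWithStats(m)
    print(n,[(tuple(st[i]),ce[i].round(1)) for i in range(1,nl) if st[i][4]>60])
    # values
    cx=cv2.resize(m,None,fx=4,fy=4)
    cs,_=cv2.findContours(m,cv2.RETR_EXTERNAL,cv2.CHAIN_APPROX_NONE)
    for k in cs:
        if len(k)>40:
            h=cv2.convexHull(k)[:,0]; w=cast(f,h,62)[:,:2].astype(np.float32)
            A=np.c_[2*w,np.ones(len(w))]; s=np.linalg.lstsq(A,(w**2).sum(1),rcond=None)[0]
            print("  circle",s[:2].round(1),"r",np.sqrt(s[2]+s[0]**2+s[1]**2).round(1))
E
python3 - <<'E'
from h import *
T=pickle.load(open("pics/top0.pkl","rb"));S=pickle.load(open("pics/scene0.pkl","rb"))
c=cast(T,[(383.2,220.2)],62)[0]; print(c)
im=np.hstack([warp(f,62,c[0],c[1],40,5) for f in (T,S)])
cv2.imwrite("pics/warp0.png",cv2.cvtColor(im,cv2.COLOR_RGB2BGR))
E
```

```text
block top [558.3 152.3  94. ] [23.9 43.5 23.5 42.4] [-92.9, 174.4, 84.4, -5.1]
block scene [559.3 154.4  94. ] [42.  24.7 41.8 23.6] [174.3, 83.9, -7.3, -95.6]
top [((np.int32(355), np.int32(195), np.int32(50), np.int32(50), np.int32(668)), array([379.3, 225. ])), ((np.int32(369), np.int32(206), np.int32(29), np.int32(29), np.int32(527)), array([382.7, 219.7]))]
  circle [ 550.2 -187.6] r 27.5
  circle [ 549.1 -178.6] r 58.6
scene [((np.int32(229), np.int32(131), np.int32(29), np.int32(23), np.int32(422)), array([243.2, 141.9])), ((np.int32(259), np.int32(143), np.int32(16), np.int32(29), np.int32(227)), array([268.5, 160.8]))]
  circle [ 539.3 -136.5] r 32.1
  circle [ 547.5 -188. ] r 27.9
[ 548.9909664  -188.79660887   62.        ]
```

View pics/warp0.png

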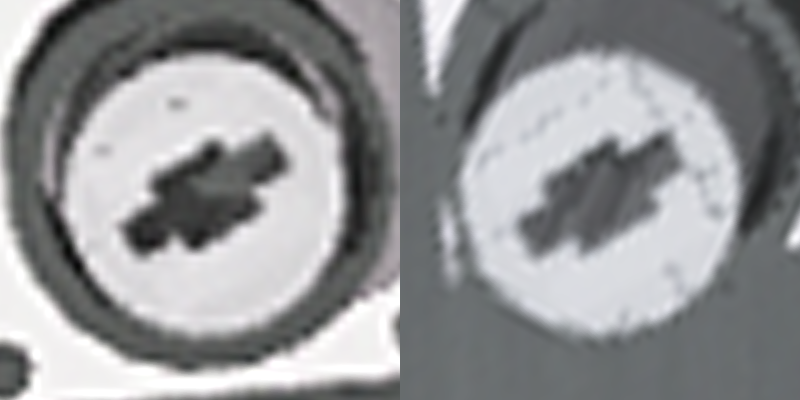

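```bash
cat >> h.py <<'E'
def plan(p0,yaw0,p1,yaw1,ncalls,roll=180.):
    """print tool-frame per-call total shift (mm) and turn about tool z (rad)"""
    p0=np.array(p0,float);p1=np.array(p1,float)
    for k in range(ncalls):
        a=p0+(p1-p0)*k/ncalls;b=p0+(p1-p0)*(k+1)/ncalls
        ya=yaw0+(yaw1-yaw0)*k/ncalls
        Rt=R.from_euler('xyz',[roll,0,ya],degrees=True)
        s=Rt.inv().apply(b-a);print("call",k,"shift",s.round(1),"rz",round(-np.radians((yaw1-yaw0)/ncalls),4),"end yaw",round(ya+(yaw1-yaw0)/ncalls,2))
E
python3 - <<'E'
from h import *
T=pickle.load(open("pics/top0.pkl","rb"));S=pickle.load(open("pics/scene0.pkl","rb"))
for n,f,c in (("top",T,(550.2,-187.6)),("scene",S,(547.5,-188.0))):
    w=warp(f,62,c[0],c[1],22,10); g=cv2.cvtColor(w,cv2.COLOR_RGB2GRAY)
    for th in (120,140,160):
        m=((g<th)*255).astype(np.uint8); nl,lab,st,ce=cv2.connectedComponentsWithStats(m)
        i=lab[220,220]; M=cv2.moments((lab==i).astype(np.uint8),True)
        print(n,th,st[i][4]/100,"centre",(c[0]+(ce[i][0]-220)/10).round(1),(c[1]-(ce[i][1]-220)/10).round(1),"ang",round(-np.degrees(0.5*np.arctan2(2*M['mu11'],M['mu20']-M['mu02'])),1), cv2.minAreaRect(np.argwhere(lab==i)[:,::-1].astype(np.float32)))
    # foot plate
plan([151.6,554.7,214],74.71,[559,153.5,160],-95.7,4)
E
```

```text
top 120 412.6 centre 549.8 -188.1 ang 31.2 ((216.5897674560547, 224.85443115234375), (171.65325927734375, 356.5735168457031), 57.56744384765625)
top 140 443.88 centre 549.9 -188.0 ang 31.3 ((216.32675170898438, 224.3118896484375), (177.68600463867188, 362.75286865234375), 58.09984588623047)
top 160 474.98 centre 549.9 -188.0 ang 31.3 ((216.56210327148438, 224.13572692871094), (184.318359375, 368.5434265136719), 58.86968994140625)
scene 120 384.57 centre 549.0 -187.5 ang 32.3 ((236.20828247070312, 213.24050903320312), (163.57020568847656, 346.63720703125), 57.84770584106445)
scene 140 433.06 centre 549.0 -187.6 ang 32.2 ((236.26708984375, 214.2541046142578), (172.55345153808594, 358.01904296875), 58.54793930053711)
scene 160 475.19 centre 549.0 -187.7 ang 32.3 ((236.3996124267578, 214.7859649658203), (180.75225830078125, 367.6659240722656), 58.523162841796875)
call 0 shift [-69.9 124.7  13.5] rz 0.7436 end yaw 32.11
call 1 shift [ 33.  139.1  13.5] rz 0.7436 end yaw -10.5
call 2 shift [118.4  80.1  13.5] rz 0.7436 end yaw -53.1
call 3 shift [141.4 -21.2  13.5] rz 0.7436 end yaw -95.7
```

drive_tool(
  series=[
    [0,[-14,24.9,2.7],[0,0,0.149]],
    [0,[-28,49.9,5.4],[0,0,0.297]],
    [0,[-41.9,74.8,8.1],[0,0,0.446]],
    [0,[-55.9,99.8,10.8],[0,0,0.595]],
    [0,[-69.9,124.7,13.5],[0,0,0.7436]],
  ],
)

```text
time_s: 0.6
ee_pos: [254.0, 453.3, 199.9]
ee_rot: [180.0, 0.0, 31.8]
force: [0.1, -0.2, 0.0]
gripper_width: 91.4
```

drive_tool(
  series=[
    [0,[6.6,27.8,2.7],[0,0,0.149]],
    [0,[13.2,55.6,5.4],[0,0,0.297]],
    [0,[19.8,83.5,8.1],[0,0,0.446]],
    [0,[26.4,111.3,10.8],[0,0,0.595]],
    [0,[33,139.1,13.5],[0,0,0.7436]],
  ],
)

```text
time_s: 1.1
ee_pos: [355.9, 353.0, 186.5]
ee_rot: [180.0, 0.0, -10.8]
force: [0.1, 0.7, -0.3]
gripper_width: 90.9
```

drive_tool(
  series=[
    [0,[23.7,16,2.7],[0,0,0.149]],
    [0,[47.4,32,5.4],[0,0,0.297]],
    [0,[71,48.1,8.1],[0,0,0.446]],
    [0,[94.7,64.1,10.8],[0,0,0.595]],
    [0,[118.4,80.1,13.5],[0,0,0.7436]],
  ],
)

```text
time_s: 1.6
ee_pos: [457.6, 252.7, 173.0]
ee_rot: [180.0, 0.0, -53.5]
force: [0.3, 0.4, 0.4]
gripper_width: 91.5
```

drive_tool(
  series=[
    [0,[28.3,-4.2,2.7],[0,0,0.149]],
    [0,[56.6,-8.5,5.4],[0,0,0.297]],
    [0,[84.8,-12.7,8.1],[0,0,0.446]],
    [0,[113.1,-17,10.8],[0,0,0.595]],
    [0,[141.4,-21.2,13.5],[0,0,0.7436]],
  ],
)

```text
time_s: 2.1
ee_pos: [559.5, 152.4, 159.4]
ee_rot: [180.0, -0.0, -96.1]
force: [-0.1, 0.0, -0.1]
gripper_width: 91.3
```

drive_tool(
  series=[
    [0,[0,0,12],[0,0,0]],
    [0,[0,0,24],[0,0,0]],
    [0,[0,0,34],[0,0,0]],
    [0,[0,0,40],[0,0,0]],
    [0,[0,0,40],[0,0,0]],
  ],
)

```text
time_s: 2.6
ee_pos: [557.8, 153.9, 118.8]
ee_rot: [179.9, -0.0, -95.6]
force: [-0.2, -0.3, 0.2]
gripper_width: 91.3
```

```bash
python3 - <<'E'
from h import *
from workcell import env
ims=[]
for n,z,(x,y,w,h) in (("top",94,(145,167,120,90)),("scene",94,(275,235,120,90))):
    f=env.grab_frame(n); pickle.dump(f,open(f"pics/{n}1.pkl","wb"))
    ims.append(cv2.resize(f["image"][y:y+h,x:x+w],(400,300),interpolation=cv2.INTER_CUBIC))
cv2.imwrite("pics/v1.png",cv2.cvtColor(np.hstack(ims),cv2.COLOR_RGB2BGR)); s=env.state(); print(s["ee_pos"],s["ee_rot"],s["qpos"])
E
```

```text
[558.85898873 153.95937095 120.08614295] [-1.79988634e+02  1.22607919e-02 -9.56445546e+01] [1.42611054e+01 2.29209515e+01 9.69642656e+01 8.83446444e-03
 6.00999221e+01 1.09901258e+02]
```

View pics/v1.png

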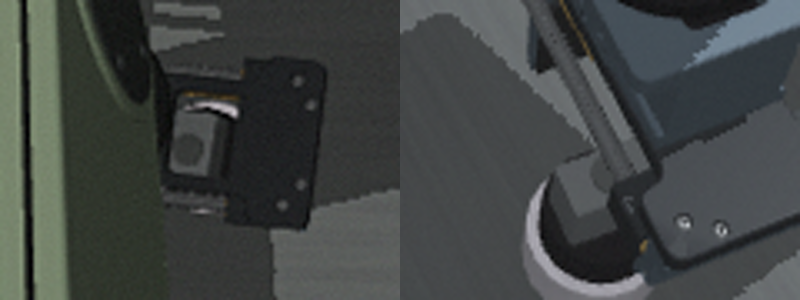

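The top view shows the block at crop (195,145), lying between the fingers, which open left and right as intended. In the scene view the block at (590,190) has one finger at its lower right. I go down and close gently.

drive_tool(
  series=[
    [0,[0,0,12],[0,0,0]],
    [0,[0,0,26],[0,0,0]],
    [0,[0,0,40],[0,0,0]],
    [0,[0,0,52],[0,0,0]],
    [0,[0,0,57],[0,0,0]],
  ],
)

```text
time_s: 3.2
ee_pos: [558.2, 153.3, 61.5]
ee_rot: [179.9, -0.0, -95.7]
force: [-0.3, 0.5, 0.9]
gripper_width: 91.2
```

drive_tool(
  series=[
    [0,[0,0,0],[0,0,0]],
    [0.4,[0,0,0],[0,0,0]],
    [0.6,[0,0,0],[0,0,0]],
    [0.75,[0,0,0],[0,0,0]],
    [0.85,[0,0,0],[0,0,0]],
  ],
  squeeze=8,
)

```text
time_s: 3.7
ee_pos: [559.2, 153.4, 63.4]
ee_rot: [-180.0, 0.0, -95.7]
force: [0.2, 0.7, 0.4]
gripper_width: 62.3
```

drive_tool(
  series=[
    [1,[0,0,0],[0,0,0]],
    [1,[0,0,0],[0,0,0]],
    [1,[0,0,0],[0,0,0]],
    [1,[0,0,0],[0,0,0]],
    [1,[0,0,0],[0,0,0]],
  ],
)

```text
time_s: 4.2
ee_pos: [559.0, 153.4, 62.9]
ee_rot: [180.0, 0.0, -95.7]
force: [-0.2, -0.0, 0.4]
gripper_width: 26.1
```

drive_tool(
  series=[
    [1,[0,0,0],[0,0,0]],
    [1,[0,0,0],[0,0,0]],
    [1,[0,0,-4],[0,0,0]],
    [1,[0,0,-12],[0,0,0]],
    [1,[0,0,-24],[0,0,0]],
  ],
  squeeze=30,
)

```text
time_s: 4.7
ee_pos: [558.5, 153.3, 87.0]
ee_rot: [179.9, -0.0, -95.7]
force: [-0.3, 0.7, -2.6]
gripper_width: 25.6
```

drive_tool(
  series=[
    [1,[0,0,-16],[0,0,0]],
    [1,[0,0,-36],[0,0,0]],
    [1,[0,0,-56],[0,0,0]],
    [1,[0,0,-70],[0,0,0]],
    [1,[0,0,-76],[0,0,0]],
  ],
)

```text
time_s: 5.2
ee_pos: [560.0, 153.7, 165.6]
ee_rot: [-179.8, 0.1, -95.7]
force: [0.4, -0.3, -1.7]
gripper_width: 26.0
```

```bash
python3 - <<'E'
from h import *
from workcell import env
ims=[]
for n,(x,y,w,h) in (("top",(145,157,120,90)),("scene",(275,215,120,90))):
    f=env.grab_frame(n); pickle.dump(f,open(f"pics/{n}2.pkl","wb"))
    ims.append(cv2.resize(f["image"][y:y+h,x:x+w],(400,300),interpolation=cv2.INTER_CUBIC))
cv2.imwrite("pics/v2.png",cv2.cvtColor(np.hstack(ims),cv2.COLOR_RGB2BGR)); s=env.state(); print(s["ee_pos"],s["ee_rot"],s["force"],s["torque"],s["gripper_width"])
plan([559,153.5,163],-95.7,[549.4,-187.9,150],-95.7+31.7+5.7,2)
E
```

```text
[559.55432799 153.53547524 164.33422554] [-1.79862509e+02  5.48545709e-02 -9.57093993e+01] [-1.09089938 -0.2510874  -2.95303172] [-0.01461354  0.11077449  0.04455769] 26.176805267628083
call 0 shift [170.3 -12.2   6.5] rz -0.3264 end yaw -77.0
call 1 shift [165.2  43.1   6.5] rz -0.3264 end yaw -58.3
```

View pics/v2.png

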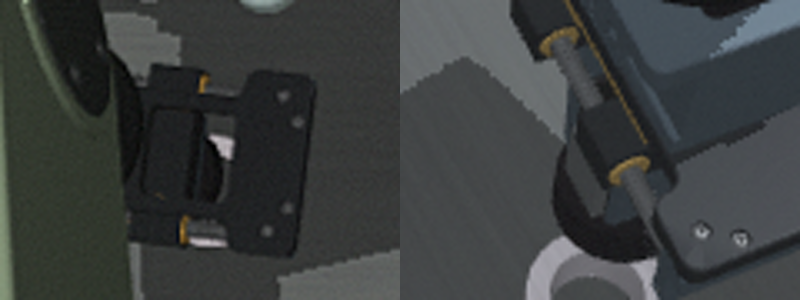

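The head hangs in the gripper above the empty storage ring: the ring's bore shows at crop (600,285) and the black body at (610,220). The wrist reads about -2.5 N. Next I carry it over to the socket.

drive_tool(
  series=[
    [1,[20,-1.4,1.3],[0,0,-0.04]],
    [1,[58,-4.2,2.6],[0,0,-0.11]],
    [1,[96,-6.9,3.9],[0,0,-0.18]],
    [1,[133,-9.5,5.2],[0,0,-0.25]],
    [1,[170.3,-12.2,6.5],[0,0,-0.3264]],
  ],
)

```text
time_s: 5.8
ee_pos: [553.4, -18.6, 155.5]
ee_rot: [179.9, 0.0, -76.8]
force: [0.1, -0.8, -2.0]
gripper_width: 25.6
```

drive_tool(
  series=[
    [1,[38,9.9,1.3],[0,0,-0.075]],
    [1,[76,19.8,2.6],[0,0,-0.15]],
    [1,[114,29.7,3.9],[0,0,-0.22]],
    [1,[146,38.1,5.2],[0,0,-0.29]],
    [1,[165.2,43.1,6.5],[0,0,-0.3264]],
  ],
)

```text
time_s: 6.3
ee_pos: [548.5, -190.3, 148.8]
ee_rot: [179.9, 0.1, -58.3]
force: [0.4, 0.1, -1.8]
gripper_width: 25.8
```

drive_tool(
  series=[
    [1,[0,0,0],[0,0,0]],
    [1,[0,0,0],[0,0,0]],
    [1,[0,0,0],[0,0,0]],
    [1,[0,0,0],[0,0,0]],
    [1,[0,0,0],[0,0,0]],
  ],
)

```text
time_s: 6.8
ee_pos: [549.5, -187.0, 150.0]
ee_rot: [-180.0, 0.0, -58.2]
force: [0.4, -0.2, -2.5]
gripper_width: 25.7
```

```bash
python3 - <<'E'
from h import *
from workcell import env
ims=[]
for n,(x,y,w,h) in (("top",(310,160,120,90)),("scene",(185,80,120,90))):
    f=env.grab_frame(n); pickle.dump(f,open(f"pics/{n}3.pkl","wb"))
    ims.append(cv2.resize(f["image"][y:y+h,x:x+w],(400,300),interpolation=cv2.INTER_CUBIC))
cv2.imwrite("pics/v3.png",cv2.cvtColor(np.hstack(ims),cv2.COLOR_RGB2BGR))
for i in range(4):
    s=env.state(); env.grab_frame("top"); print(s["time_s"],s["ee_pos"],s["ee_rot"],s["force"],s["torque"],s["gripper_width"])
E
```

```text
6.9 [ 549.5156248  -187.30631414  150.0312527 ] [-1.79988165e+02 -3.08940458e-03 -5.82537133e+01] [ 0.65757847 -0.01589342 -2.27856883] [-0.09027052  0.06777962 -0.01300359] 25.8398453694582
6.95 [ 549.47514282 -187.41393733  150.03154455] [-1.79989559e+02 -3.55112098e-04 -5.82617910e+01] [ 0.07598715 -0.10676475 -2.26965576] [-0.09421842  0.13481291  0.01532373] 25.918136031352713
7.0 [ 549.4546036  -187.55376144  150.0340138 ] [-1.79988432e+02 -2.07876210e-03 -5.82763402e+01] [ 0.52804152 -0.60780631 -1.39967648] [-0.07238123  0.14778865  0.00608809] 25.537046993379374
7.05 [ 549.42370487 -187.6656047   149.97972028] [-1.79993593e+02  1.77080143e-03 -5.82852844e+01] [-0.36755262  0.90017261 -1.54419667] [-0.07367034  0.14318796  0.00131817] 25.56364473088807
```

View pics/v3.png

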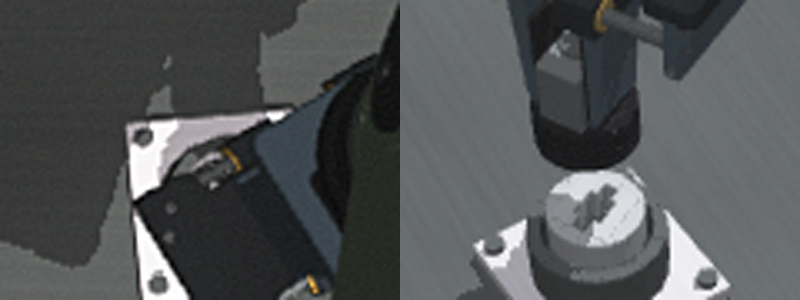

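The head hangs over the socket. In the scene view the black body is at crop (588,140) and the slot is visible at (597,205), lying the same way as the block. I check the body outline against the commanded axis.

```bash
python3 - <<'E'
from h import *
f=pickle.load(open("pics/scene3.pkl","rb"))
Rm=R.from_euler('xyz',f["orientation"],degrees=True).as_matrix()
def proj(w): c=(np.asarray(w)-f["origin"])@Rm; p=c@f["K"].T; return p[:,:2]/p[:,2:]
t=np.linspace(0,2*np.pi,200)
for z in (121,145):
    p=proj(np.c_[549.5+28*np.cos(t),-187.3+28*np.sin(t),0*t+z]); print(z,"pred x",p[:,0].min().round(1),p[:,0].max().round(1),"y",p[:,1].min().round(1),p[:,1].max().round(1))
g=cv2.cvtColor(f["image"],cv2.COLOR_RGB2GRAY)
for r in (115,118,121,124,127,128,129,130,131): print(r,list(g[r,220:262:1]))
E
```

```text
121 pred x 224.6 256.7 y 107.9 131.6
145 pred x 223.3 256.1 y 97.9 121.8
115 [np.uint8(109), np.uint8(108), np.uint8(109), np.uint8(107), np.uint8(65), np.uint8(28), np.uint8(30), np.uint8(35), np.uint8(39), np.uint8(56), np.uint8(68), np.uint8(63), np.uint8(62), np.uint8(63), np.uint8(63), np.uint8(64), np.uint8(62), np.uint8(62), np.uint8(63), np.uint8(61), np.uint8(57), np.uint8(31), np.uint8(54), np.uint8(55), np.uint8(54), np.uint8(53), np.uint8(36), np.uint8(32), np.uint8(50), np.uint8(48), np.uint8(44), np.uint8(45), np.uint8(43), np.uint8(41), np.uint8(37), np.uint8(30), np.uint8(37), np.uint8(109), np.uint8(110), np.uint8(111), np.uint8(112), np.uint8(112)]
118 [np.uint8(105), np.uint8(108), np.uint8(108), np.uint8(107), np.uint8(106), np.uint8(28), np.uint8(29), np.uint8(28), np.uint8(30), np.uint8(30), np.uint8(32), np.uint8(32), np.uint8(32), np.uint8(34), np.uint8(33), np.uint8(45), np.uint8(57), np.uint8(62), np.uint8(64), np.uint8(65), np.uint8(60), np.uint8(32), np.uint8(40), np.uint8(43), np.uint8(34), np.uint8(30), np.uint8(44), np.uint8(47), np.uint8(42), np.uint8(
[... 3774 characters left out ...]
t8(108), np.uint8(107), np.uint8(107), np.uint8(108), np.uint8(111)]
131 [np.uint8(108), np.uint8(107), np.uint8(110), np.uint8(108), np.uint8(110), np.uint8(110), np.uint8(108), np.uint8(108), np.uint8(107), np.uint8(106), np.uint8(109), np.uint8(110), np.uint8(108), np.uint8(105), np.uint8(101), np.uint8(102), np.uint8(83), np.uint8(83), np.uint8(89), np.uint8(116), np.uint8(115), np.uint8(115), np.uint8(116), np.uint8(115), np.uint8(161), np.uint8(205), np.uint8(181), np.uint8(181), np.uint8(159), np.uint8(134), np.uint8(110), np.uint8(110), np.uint8(112), np.uint8(149), np.uint8(180), np.uint8(131), np.uint8(107), np.uint8(107), np.uint8(109), np.uint8(105), np.uint8(109), np.uint8(110)]
```

The predicted and observed outlines agree to about 1 px, so I lower in stages while watching the force (free-air baseline is Fz about -2.2 N).

drive_tool(
  series=[
    [1,[0,0,6],[0,0,0]],
    [1,[0,0,14],[0,0,0]],
    [1,[0,0,22],[0,0,0]],
    [1,[0,0,28],[0,0,0]],
    [1,[0,0,30],[0,0,0]],
  ],
)

```text
time_s: 7.6
ee_pos: [548.7, -187.7, 118.6]
ee_rot: [179.9, 0.1, -58.3]
force: [0.6, -0.1, -2.0]
gripper_width: 25.6
```

drive_tool(
  series=[
    [1,[0,0,2],[0,0,0]],
    [1,[0,0,4],[0,0,0]],
    [1,[0,0,6],[0,0,0]],
    [1,[0,0,8],[0,0,0]],
    [1,[0,0,8],[0,0,0]],
  ],
)

```text
time_s: 8.1
ee_pos: [549.2, -187.9, 111.7]
ee_rot: [180.0, 0.0, -58.3]
force: [0.3, -0.0, -1.5]
gripper_width: 25.7
```

drive_tool(
  series=[
    [1,[0,0,1],[0,0,0]],
    [1,[0,0,2],[0,0,0]],
    [1,[0,0,3],[0,0,0]],
    [1,[0,0,4],[0,0,0]],
    [1,[0,0,4],[0,0,0]],
  ],
)

```text
time_s: 8.6
ee_pos: [549.3, -187.9, 107.7]
ee_rot: [180.0, 0.0, -58.3]
force: [-0.7, 0.0, -2.2]
gripper_width: 26.1
```

drive_tool(
  series=[
    [1,[0,0,1],[0,0,0]],
    [1,[0,0,2],[0,0,0]],
    [1,[0,0,3],[0,0,0]],
    [1,[0,0,4],[0,0,0]],
    [1,[0,0,4],[0,0,0]],
  ],
)

```text
time_s: 9.1
ee_pos: [549.3, -187.9, 103.7]
ee_rot: [180.0, 0.0, -58.3]
force: [0.3, -0.2, -2.9]
gripper_width: 26.0
```

drive_tool(
  series=[
    [1,[0,0,1],[0,0,0]],
    [1,[0,0,2],[0,0,0]],
    [1,[0,0,3],[0,0,0]],
    [1,[0,0,4],[0,0,0]],
    [1,[0,0,4],[0,0,0]],
  ],
)

```text
time_s: 9.6
ee_pos: [549.3, -187.9, 99.7]
ee_rot: [180.0, 0.0, -58.3]
force: [-0.2, 0.5, -2.8]
gripper_width: 25.8
```

drive_tool(
  series=[
    [1,[0,0,0.5],[0,0,0]],
    [1,[0,0,1],[0,0,0]],
    [1,[0,0,1.5],[0,0,0]],
    [1,[0,0,2],[0,0,0]],
    [1,[0,0,2],[0,0,0]],
  ],
)

```text
time_s: 10.1
ee_pos: [549.3, -187.9, 97.8]
ee_rot: [180.0, 0.0, -58.3]
force: [-0.3, -0.7, -2.4]
gripper_width: 26.0
```

Now 3 mm below the off-slot height with no push: the key is in the slot. I continue down to flush.

drive_tool(
  series=[
    [1,[0,0,1],[0,0,0]],
    [1,[0,0,2],[0,0,0]],
    [1,[0,0,3],[0,0,0]],
    [1,[0,0,4],[0,0,0]],
    [1,[0,0,4],[0,0,0]],
  ],
)

```text
time_s: 10.6
ee_pos: [549.3, -187.9, 93.7]
ee_rot: [180.0, 0.0, -58.3]
force: [-0.1, 0.2, -1.9]
gripper_width: 25.7
```

drive_tool(
  series=[
    [1,[0,0,0.5],[0,0,0]],
    [1,[0,0,1],[0,0,0]],
    [1,[0,0,1.5],[0,0,0]],
    [1,[0,0,2],[0,0,0]],
    [1,[0,0,2],[0,0,0]],
  ],
)

```text
time_s: 11.1
ee_pos: [549.3, -187.9, 91.8]
ee_rot: [180.0, 0.0, -58.3]
force: [1.2, 0.7, -2.4]
gripper_width: 25.8
```

drive_tool(
  series=[
    [1,[0,0,0.5],[0,0,0]],
    [1,[0,0,1],[0,0,0]],
    [1,[0,0,1.5],[0,0,0]],
    [1,[0,0,1.5],[0,0,0]],
    [1,[0,0,1.5],[0,0,0]],
  ],
)

```text
time_s: 11.6
ee_pos: [549.4, -187.9, 90.7]
ee_rot: [-180.0, -0.0, -58.3]
force: [-1.0, -0.7, 1.1]
gripper_width: 25.5
```

drive_tool(
  series=[
    [1,[0,0,0.5],[0,0,0]],
    [1,[0,0,1],[0,0,0]],
    [1,[0,0,1.5],[0,0,0]],
    [1,[0,0,2],[0,0,0]],
    [1,[0,0,2],[0,0,0]],
  ],
)

```text
time_s: 12.1
ee_pos: [549.4, -187.9, 88.5]
ee_rot: [-180.0, -0.0, -58.3]
force: [-1.5, -0.1, 2.1]
gripper_width: 25.8
```

```bash
python3 - <<'E'
from h import *
from workcell import env
ims=[]
for n,(x,y,w,h) in (("top",(310,160,120,90)),("scene",(185,80,120,90))):
    f=env.grab_frame(n); pickle.dump(f,open(f"pics/{n}4.pkl","wb"))
    ims.append(cv2.resize(f["image"][y:y+h,x:x+w],(400,300),interpolation=cv2.INTER_CUBIC))
cv2.imwrite("pics/v4.png",cv2.cvtColor(np.hstack(ims),cv2.COLOR_RGB2BGR))
for i in range(3):
    s=env.state(); env.grab_frame("top"); print(s["time_s"],s["ee_pos"],s["force"],s["torque"],s["gripper_width"])
E
```

```text
12.2 [ 549.45687192 -187.95434735   88.53151634] [-0.82319345  0.75807184  3.31965187] [ 0.00762159  0.34866534 -0.04917483] 25.92604076428537
12.25 [ 549.46001476 -187.94000903   88.51687822] [-1.09633972 -0.4240522   2.5811819 ] [-0.02458915  0.37426361  0.01374539] 26.078971374782892
12.3 [ 549.42427351 -187.92370421   88.49519882] [-1.16376795  0.87249251  2.73305193] [-0.00342291  0.3245392  -0.02351696] 26.165799786086335
```

View pics/v4.png

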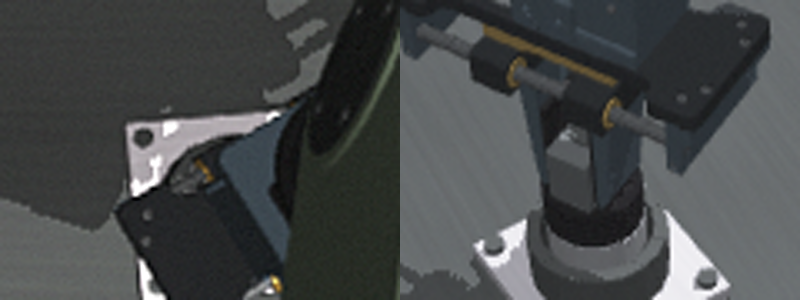

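In the scene view the black body sits down on the ring inside the housing (crop 595,215). Pushing 2.5 mm past contact gives about 5 N, which is what the spring predicts. I ease up and release.

drive_tool(
  series=[
    [1,[0,0,-1],[0,0,0]],
    [1,[0,0,-2],[0,0,0]],
    [1,[0,0,-2],[0,0,0]],
    [1,[0,0,-2],[0,0,0]],
    [1,[0,0,-2],[0,0,0]],
  ],
  squeeze=5,
)

```text
time_s: 12.85
ee_pos: [549.4, -187.9, 90.3]
ee_rot: [-180.0, 0.0, -58.3]
force: [-0.2, 1.0, 0.7]
gripper_width: 26.1
```

drive_tool(
  series=[
    [0.68,[0,0,0],[0,0,0]],
    [0.66,[0,0,0],[0,0,0]],
    [0.6,[0,0,0],[0,0,0]],
    [0.5,[0,0,0],[0,0,0]],
    [0.4,[0,0,0],[0,0,0]],
  ],
)

```text
time_s: 13.35
ee_pos: [549.4, -187.9, 90.4]
ee_rot: [-180.0, 0.0, -58.3]
force: [-0.3, -0.4, -0.2]
gripper_width: 49.7
```

drive_tool(
  series=[
    [0.2,[0,0,0],[0,0,0]],
    [0,[0,0,0],[0,0,0]],
    [0,[0,0,0],[0,0,0]],
    [0,[0,0,0],[0,0,0]],
    [0,[0,0,0],[0,0,0]],
  ],
)

```text
time_s: 13.85
ee_pos: [549.4, -187.9, 90.4]
ee_rot: [-180.0, -0.0, -58.3]
force: [0.4, 0.2, -0.1]
gripper_width: 89.1
```

drive_tool(
  series=[
    [0,[0,0,-6],[0,0,0]],
    [0,[0,0,-18],[0,0,0]],
    [0,[0,0,-40],[0,0,0]],
    [0,[0,0,-70],[0,0,0]],
    [0,[0,0,-100],[0,0,0]],
  ],
)

```text
time_s: 14.35
ee_pos: [549.4, -187.9, 192.4]
ee_rot: [-180.0, -0.0, -58.3]
force: [-0.1, 0.0, -0.7]
gripper_width: 91.1
```

```bash
python3 - <<'E'
from h import *
plan([549,-188,190],-58.3,[480,170,270],-58.3,2)
E
```

```text
call 0 shift [-170.4  -64.7  -40. ] rz -0.0 end yaw -58.3
call 1 shift [-170.4  -64.7  -40. ] rz -0.0 end yaw -58.3
```

drive_tool(
  series=[
    [0,[-20,-7.6,-14],[0,0,0]],
    [0,[-55,-21,-22],[0,0,0]],
    [0,[-95,-36,-30],[0,0,0]],
    [0,[-135,-51,-36],[0,0,0]],
    [0,[-170,-65,-40],[0,0,0]],
  ],
)

```text
time_s: 14.85
ee_pos: [515.0, -7.5, 232.3]
ee_rot: [-179.9, -0.1, -58.3]
force: [1.3, 0.3, -0.0]
gripper_width: 91.0
```

drive_tool(
  series=[
    [0,[-40,-15,-8],[0,0,0]],
    [0,[-80,-30,-16],[0,0,0]],
    [0,[-120,-45,-24],[0,0,0]],
    [0,[-155,-58,-32],[0,0,0]],
    [0,[-170,-65,-40],[0,0,0]],
  ],
)

```text
time_s: 15.35
ee_pos: [480.4, 172.5, 272.2]
ee_rot: [-179.9, 0.0, -58.1]
force: [0.3, -0.8, 0.3]
gripper_width: 91.3
```

```bash
python3 - <<'E'
from h import *
from workcell import env
ims=[]
for n,(x,y,w,h) in (("top",(340,189,80,60)),("scene",(205,105,80,60))):
    f=env.grab_frame(n); pickle.dump(f,open(f"pics/{n}5.pkl","wb"))
    ims.append(np.vstack([cv2.resize(f["image"][y:y+h,x:x+w],(400,300),interpolation=cv2.INTER_CUBIC),cv2.resize(f["image"],(400,300),interpolation=cv2.INTER_AREA)]))
cv2.imwrite("pics/v5.png",cv2.cvtColor(np.hstack(ims),cv2.COLOR_RGB2BGR))
s=env.state(); print(s["time_s"],s["ee_pos"],s["force"],s["qvel"].round(1))
E
```

```text
15.45 [481.594969   171.8862706  272.64149209] [ 0.20291017 -0.43769966  0.23290918] [-2.9  0.3  2.2 -1.9 -0.6 -1.3]
```

View pics/v5.png

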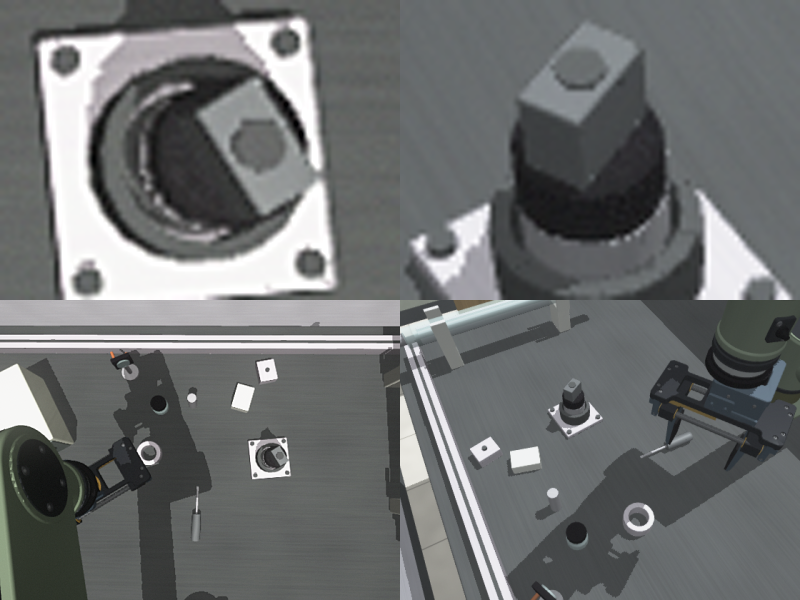

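The head stands upright and free in the socket, body down on the ring. The block top is at top crop (260,147) and scene crop (582,70), and the bystanders look unmoved. As a last check I triangulate the block top's height and compare the bystander pixels before and after.

```bash
python3 - <<'E'
from h import *
T=pickle.load(open("pics/top5.pkl","rb"));S=pickle.load(open("pics/scene5.pkl","rb"))
a=np.array([(200,115),(262,80),(322,178),(265,215)]).mean(0)/5+(340,189)-.4
b=np.array([(117,97),(185,22),(245,55),(183,120)]).mean(0)/5+(205,105)-.4
for z in (118,120,122,124,126,132): print(z,cast(T,[a],z)[0][:2].round(1),cast(S,[b],z)[0][:2].round(1))
for n,F in (("top",T),("scene",S)):
    o=pickle.load(open(f"pics/{n}0.pkl","rb"))
    for nm,(x,y,w,h) in ({"jar":(208,130,30,30),"post":(258,122,22,26),"box":(320,112,40,48),"driver":(264,254,22,88)} if n=="top" else {"jar":(228,308,40,44),"post":(200,258,28,44),"box":(148,200,55,46),"driver":(328,180,88,48)}).items():
        A=cv2.Canny(o["image"][y:y+h,x:x+w],60,160).astype(np.float32);B=cv2.Canny(F["image"][y:y+h,x:x+w],60,160).astype(np.float32)
        s,r=cv2.phaseCorrelate(A,B,cv2.createHanningWindow((w,h),cv2.CV_32F)); print(n,nm,np.round(s,2),round(r,2))
E
```

```text
118 [ 549.7 -190.8] [ 547.5 -190.1]
120 [ 549.6 -190.2] [ 548.2 -188.4]
122 [ 549.4 -189.7] [ 548.9 -186.6]
124 [ 549.3 -189.2] [ 549.6 -184.8]
126 [ 549.2 -188.6] [ 550.3 -183. ]
132 [ 548.8 -187.1] [ 552.5 -177.6]
top jar [ 0.01 -0.03] 1.06
top post [0.01 0.52] 1.0
top box [-0.31 -0.12] 0.9
top driver [0.   0.09] 0.67
scene jar [0.29 0.45] 0.98
scene post [0.05 0.48] 0.99
scene box [0.04 0.03] 0.94
scene driver [-0.01  0.19] 0.65
```

```bash
python3 - <<'E'
from workcell import env
print(env.job_done())
E
```

```text
the job is handed in; nothing more can be done
None
```

The sensor head is mounted in the socket and released, and I handed the job in at about 15.5 s of the 64 s allowed. Handing in returns no verdict, so the outcome rests on my own checks.

**What I did:** I gripped the head across its 26 mm width and lifted it clear of the storage ring. I turned it to the slot angle read from the images, about 31.7°, and lowered it. The key went straight into the slot with no search turn. I pressed about 2.5 mm past flange contact, which put about 5 N on the socket, then eased back, opened the gripper and backed away.

**Last checks:**
- **Seating:** the two cameras put the block top at about 119–121 mm (122 expected when home, 132 if it were off the slot). The press force matched the spring for a flush flange.
- **Axis:** the head stands upright, and its top is on the socket axis to within roughly 2 mm. That is about the limit of the calibration. At the exact home height the two views disagreed by about 3 mm in y.
- **Bystanders:** shifts were about 0.5 px or less, under 1 mm. The driver match was weaker than the others because the scene's shadows changed.
- **Load:** the highest reading during the press was about 5–6 N, well under 25 N. Those readings are samples, not a continuous record.

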